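Find and mark the high spot of a key carousel's rim

TASK

The key carousel's rim is swollen at one place and drags on its pointer. Holding the blue turning knob without crushing it, turn the carousel slowly and feel for the high spot, where the rim presses hardest on the pointer, and leave the carousel stopped with that spot at the pointer. Then take the green fob from the tray and lay it gently and flat on the carousel's top right beside the pointer's nose as a mark, leaving the carousel stopped there; do not touch the pointer or disturb the screwdriver and the flask cap.

Things in the scene. Friction and masses are not known exactly. Their poses are not given: they have to be found in the camera images.
- carousel_base: The fixed black foot (170 mm across) and column of the key carousel, bolted to the shelf. Its origin is on the carousel's turning axis at shelf height, z up; its -y axis points from the axis to the pointer.
- carousel: The turning wheel: a flat grey plastic disc, top 124 mm above the shelf, a low black hub (40 mm across, 9 mm high) in the middle, keys hanging under it. Turns either way, several turns, about the vertical axis (origin on the axis at shelf height; -y points from the axis to the knob). The bearing takes about 0.03 N m; the wheel stays where it is left.
- rim (a point): The centre of the wheel's rim, on the axis, 112 mm above the shelf. The rim's radius is 100 mm but for one smooth, symmetrical swelling, 3 mm high at its top and running out 0.4 rad to each side of it. Where it lies on the rim is not known and no listed pose tells it; it is never within 1.2 rad of the knob nor, at the start, within 0.5 rad of the pointer.
- knob: The blue turning knob: upright, 18 mm across, 40 mm high, on the wheel's top 58 mm from the axis. It spins freely on its own pin, so it can be held in one orientation while it is led round the circle. Origin at its foot on its own axis, 125 mm above the shelf; grip it from above, 15 to 30 mm over the origin, with 15 to 35 N: it is hollow plastic.
- pointer: The fixed index pointer: an orange barrel (15 mm thick, top 118 mm above the shelf) on an upright of the foot, with a sprung steel nose that bears level on the rim. Origin: where the nose meets the round part of the rim, 100 mm from the axis, 110 mm above the shelf.
- nose (a point): The tip of the sprung nose, same point as the pointer's origin. It bears with about 3.3 N on the round rim, 10 N on the swelling's top; friction 0.4. So turning takes about 0.16 N m, up to 0.5 on the swelling. The rising flank resists, the falling one helps, and friction keeps part of the force when one stops, so the peak felt may lie 0.1 rad off the top; average over both directions.
- fob: Green silicone key fob, 42 x 28 x 9 mm, loose, lying flat in the tray. Origin in the middle of its underside; x along its length (it reaches from -18 to +24 mm), z up.
- tray: White ceramic tray, fixed, 200 x 160 mm outside, 14 mm high, walls 6 mm thick, inner floor about 6 mm above the shelf. Origin at the centre of its underside.
- screwdriver: A steel screwdriver, 190 mm long, about 30 mm thick, lying on the shelf between carousel and tray; leave it alone.
- cap: An aluminium flask cap, 46 mm across, 30 mm high, standing on the shelf; leave it alone.
Not all that is in view belongs to the job. Several things have the shape of the fob; the one meant has the colours described above.

How it is judged:
By the outcome, as a careful person would: the job done as asked, in the order asked, and still so for the second after the job is handed in, with the robot touching nothing.
It also fails if it takes over 72 s, if anything falls off the work surface, if the arm or the gripper's body presses on something with over 40 N, if the wrist force passes 120 N, or if a joint passes its speed limit or range.

ROBOT

A 7-joint arm with a two-finger parallel gripper is mounted at the origin on the work surface. World frame = base frame: x ahead of the robot, y to its left, z up, the work surface at z = 0. Lengths are in m, angles in rad, forces in N, time in s.
With the tool pointing down it reaches from about 0.4 to 0.85 m from the base axis. Payload 10.4 kg.
Tool frame: the origin (TCP) lies midway between the tips of the shut fingers; the grasp point (between the pads) lies 19 mm behind it; z points along the fingers, y is the line along which they close (so a half turn about z gives the same grasp; the last joint's range is limited). The gripper opens to 87 mm and grips with 3 to 60 N. Pads are 19 mm wide; open, the fingers measure 117 mm over their backs; the gripper's body (75 mm by 190 mm) begins 51 mm behind the grasp point.
Start: joints at [1.317, 0.332, -0.065, 1.46, 0.022, 1.35, -0.088], TCP at [0.143, -0.608, 0.223] pointing down, gripper open.
Joint ranges: [-2.6, 2.6], [-0.5, 2.12], [-1.47, 1.34], [0.16, 2.42], [-1.27, 4.41], [0.06, 2.06], [-2.6, 2.6]. Speed limits (rad/s): [2.22, 2.22, 2.79, 2.79, 3.14, 3.14, 3.14].

INTERFACE

Orientations are given as a unit quaternion [x, y, z, w].
In Python, from bench import r gives the robot as it stands.
- The arm moves only by the tool carry_out, never from a script. Its argument "steps" is a list that holds one entry, the list of rows, each a list of 6 numbers: the shift along the tool's x, y, z in cm, then the turn, a rotation vector about the tool's x, y, z in rad. In form: [[[dx, dy, dz, wx, wy, wz], ...]]. A call has 1 to 20 rows; each row is the pose to reach, as a shift and turn from the pose commanded when the call began, along the tool's axes at that moment; what a row does not reach only later rows make up. A row lasts 1/12 s, in which the tool goes at most 41.7 mm and 7.16 degrees, less where a joint would pass 70% of its speed; a pose out of reach is approached as far as the arm can. A call with a gripper value outside its range is refused whole. "hand" is the closure, from -1 (fully open) to 1 (shut), set as the call begins (left out, the last holds). The fingers move at their own pace and stop on an object; "squeeze" is the grip in N (left out, the last holds). Time passes only in rows, so rows that repeat a pose let the fingers close. It gives the time, the measured TCP pose, the force, the opening and the grip force at its end, in the units of the state.
- r.read_state(): the state, without advancing time (a new reading comes with each control period).
- r.camera(name): name is "scene" or "top"; returns the picture (420x560x3 uint8, red, green, blue); there is no depth.
- r.camera_params(name): a dict with "fx", "fy", "cx", "cy" (pixels), "D" ([k1, k2, p1, p2, k3] as OpenCV has them; the pictures are not rectified), "view" (4x4, takes a point from world to camera coordinates). Camera axes: x right, y up, looking along -z (the intrinsics and any distortion apply to the point x, -y, -z); pixel columns grow to the right and rows downward; lengths in m; the calibration is good to about 2 mm. A picture is of the moment at which its call begins. camera_params takes no time and is no camera call.
- r.close_job(): hands the job in; it is judged then, once.
The state is a dict: "time": time; "joint_positions": joint angles; "joint_vel": joint speeds; "joint_torque": joint torques, N m; "ee_pos": TCP position; "eef_rot": TCP orientation; "ft_force": force on the tool from outside, world axes, zero at the start; "torque": the same for the moment, N m; "width": finger opening in m; "grip_force": force on a finger pad.
Only numpy, scipy, OpenCV 4.12 (cv2) and the standard library are available. Lean on these libraries where they do the work, as an engineer would, in place of code of your own. Each camera call takes 0.05 s, during which the arm holds its last target. There are 200 camera calls.

## Working session

There is one attempt and no reset: what is moved stays moved. The work goes in short steps, Python scripts to look and compute and a tool call to move; the robot and the scene stay as the last step left them, time stands still between calls to the robot, and variables do not carry over. Pictures are saved under pics/ and viewed, at most 10 in all, crops included, and the job is handed in when it is done.

Besides the shell and the picture viewer there is one more tool, called after ">>>" in YAML: its name, and indented under it one key for each argument. carry_out: Moves the arm, as the interface text tells. Its arguments: {"type":"object","properties":{"steps":{"type":"array","items":{"type":"array","items":{"type":"array","items":{"type":"number"}}}},"hand":{"type":"number"},"squeeze":{"type":"number"}},"required":["steps"]}

```bash
mkdir -p pics; ls; python3 - <<'E'
from bench import r
import cv2,numpy as np
for n in("scene","top"):
    im=r.camera(n); cv2.imwrite(f"pics/{n}0.png",im[:,:,::-1])
    p=r.camera_params(n); print(n,{k:np.round(v,4).tolist() for k,v in p.items()})
s=r.read_state(); print(s)
E
```

```text
pics
scene {'fx': 487.7385, 'fy': 487.7385, 'cx': 266.9306, 'cy': 201.3719, 'D': [-0.17, 0.0, 0.0, 0.0, 0.0], 'view': [[-0.1361, 0.9907, -0.0064, -0.0708], [-0.8418, -0.1122, 0.528, 0.484], [0.5223, 0.0772, 0.8492, -1.4359], [0.0, 0.0, 0.0, 1.0]]}
top {'fx': 475.954, 'fy': 475.954, 'cx': 275.338, 'cy': 203.7681, 'D': [0.0082, 0.0, 0.0, 0.0, 0.0], 'view': [[0.0096, -0.9998, 0.0144, 0.1294], [0.9967, 0.0107, 0.08, -0.6398], [-0.0801, 0.0136, 0.9967, -1.0761], [0.0, 0.0, 0.0, 1.0]]}
{'time': 0.1, 'joint_positions': array([ 1.31741371,  0.33282373, -0.06468872,  1.46082739,  0.02161002,
        1.34990591, -0.08849781]), 'joint_vel': array([ 0.00183976, -0.00132838,  0.00106568, -0.00161525, -0.00048324,
        0.00042134, -0.00042309]), 'joint_torque': array([ 1.43254223e-03, -6.24542928e+01,  2.48132151e-02, -3.90714562e+01,
       -6.14120392e-02,  3.67009384e-02,  2.91379763e-05]), 'ee_pos': array([ 0.14287247, -0.60810578,  0.22183837]), 'eef_rot': array([ 9.93348899e-01,  1.15141492e-01, -1.07499711e-04, -6.25175288e-04]), 'ft_force': array([ 0.23230897, -0.09309039, -0.4486282 ]), 'torque': array([ 0.01690675, -0.00934839,  0.03104106]), 'grip_force': 0.0, 'width': 0.08726872772451268}
```

View pics/scene0.png

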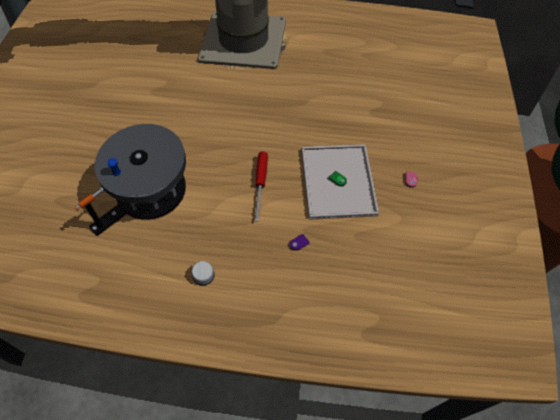

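View pics/top0.png

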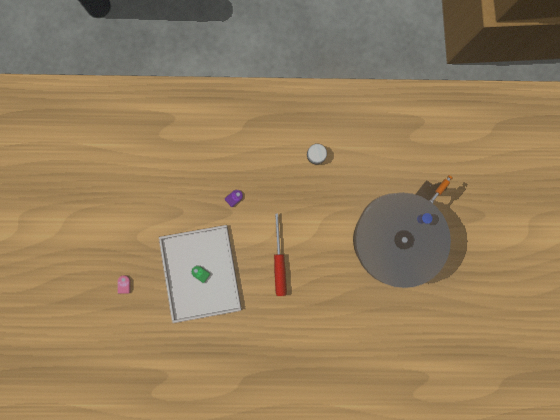

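```bash
cat > h.py <<'E'
from bench import r
import cv2,numpy as np
from scipy.spatial.transform import Rotation as R
def ray(n,uv):
    p=r.camera_params(n);K=np.array([[p["fx"],0,p["cx"]],[0,p["fy"],p["cy"]],[0,0,1]])
    q=cv2.undistortPoints(np.array([[uv]],float),K,np.array(p["D"]))[0,0]
    V=np.array(p["view"]);d=V[:3,:3].T@np.array([q[0],-q[1],-1]);return -V[:3,:3].T@V[:3,3],d
def onz(n,uv,z):
    o,d=ray(n,uv);return o+d*(z-o[2])/d[2]
def blobs(im,lo,hi,smin=90,vmin=40,amin=8):
    h=cv2.cvtColor(im,cv2.COLOR_RGB2HSV);m=cv2.inRange(h,(lo,smin,vmin),(hi,255,255))
    n,l,s,c=cv2.connectedComponentsWithStats(m)
    return [(c[i],s[i],(l==i).astype(np.uint8)) for i in range(1,n) if s[i,4]>=amin]
E
python3 - <<'E'
from h import *
ims={n:cv2.imread(f"pics/{n}0.png")[:,:,::-1].copy() for n in("scene","top")}
for name,lo,hi,s,z in(("knob",105,128,120,.155),("fob",45,85,90,.013),("orange",6,16,180,.115)):
  for n,im in ims.items():
    for c,st,m in blobs(im,lo,hi,s):
        if name=="orange" and not((n=="scene" and c[0]<130 and 180<c[1]<220)or(n=="top" and c[0]>410 and 150<c[1]<230)):continue
        pts=np.argwhere(m)[:,::-1].astype(np.float32)
        print(name,n,c.round(1),st[4],onz(n,c,z).round(4),[np.round(onz(n,b,z)[:2],3).tolist() for b in cv2.boxPoints(cv2.minAreaRect(pts))])
# wheel, hub
for n,im in ims.items():
    h=cv2.cvtColor(im,cv2.COLOR_RGB2HSV)
    m=cv2.inRange(h,(0,0,55),(180,80,110))
    k,l,s,c=cv2.connectedComponentsWithStats(m)
    for i in range(1,k):
        if 3000<s[i,4]<9000:
            cs,_=cv2.findContours((l==i).astype(np.uint8),0,1); e=cv2.fitEllipse(cv2.convexHull(max(cs,key=len)))
            print("wheel",n,s[i],e,onz(n,e[0],.124).round(4))
for n,(x,y,w) in {"scene":(50,110,160),"top":(340,150,150)}.items():
    cr=cv2.resize(ims[n][y:y+w*3//4+20,x:x+w],None,fx=2.6,fy=2.6,interpolation=2)
    cv2.imwrite(f"pics/c_{n}.png",cr[:,:,::-1])
a,b=[cv2.imread(f"pics/c_{n}.png") for n in("scene","top")]
b=cv2.copyMakeBorder(b,0,max(0,a.shape[0]-b.shape[0]),0,0,0);cv2.imwrite("pics/c.png",cv2.resize(np.hstack([a[:b.shape[0]],b]),(800,int(800*b.shape[0]/(a.shape[1]+b.shape[1])))))
print(onz("top",(404,240),.133),onz("scene",(139,157),.133))
E
```

```text
knob scene [113.8 165.7] 145 [ 0.6058 -0.1674  0.155 ] [[0.595, -0.191], [0.581, -0.174], [0.62, -0.143], [0.633, -0.16]]
knob top [426.7 218. ] 70 [ 0.6021 -0.1716  0.155 ] [[0.61, -0.162], [0.61, -0.18], [0.594, -0.18], [0.594, -0.162]]
fob scene [337.7 178.3] 145 [0.4773 0.3065 0.013 ] [[0.479, 0.284], [0.454, 0.296], [0.476, 0.33], [0.501, 0.319]]
fob top [200.2 273.6] 165 [0.476  0.3074 0.013 ] [[0.478, 0.332], [0.499, 0.318], [0.477, 0.286], [0.456, 0.3]]
orange scene [ 86.  200.3] 112 [ 0.6737 -0.2205  0.115 ] [[0.68, -0.238], [0.655, -0.216], [0.668, -0.203], [0.693, -0.224]]
orange top [442.7 186.1] 84 [ 0.6729 -0.2202  0.115 ] [[0.665, -0.204], [0.689, -0.226], [0.681, -0.235], [0.657, -0.214]]
wheel scene [  94  124   91   73 4662] ((139.09278869628906, 160.2216339111328), (71.23138427734375, 91.61907196044922), 71.19944763183594) [ 0.5638 -0.1308  0.124 ]Traceback (most recent call last):
  File "<stdin>", line 16, in <module>
cv2.error: OpenCV(4.12.0) /io/opencv/modules/imgproc/src/shapedescr.cpp:361: error: (-201:Incorrect size of input array) There should be at least 5 points to fit the ellipse in function 'fitEllipseNoDirect'
```

```bash
python3 - <<'E'
from h import *
im=cv2.imread("pics/top0.png");g=cv2.cvtColor(im,6)
# wheel bright ellipse: saturation low + inside roi
h=cv2.cvtColor(im,cv2.COLOR_BGR2HSV); roi=np.zeros_like(g); roi[185:295,345:460]=1
m=((h[:,:,1]<90)&(g>60)&(g<120)&(roi>0)).astype(np.uint8)
cs,_=cv2.findContours(cv2.morphologyEx(m,2,np.ones((3,3))),0,1);c=max(cs,key=cv2.contourArea);e=cv2.fitEllipse(cv2.convexHull(c));print(e,onz("top",e[0],.124).round(4))
for n,uv in(("top",(404,240)),("scene",(139,156.5))):
    b=cv2.imread(f"pics/{n}0.png");u,v=map(int,uv);q=cv2.cvtColor(b,6)[v-13:v+14,u-13:u+14]
    mm=(q<48);yy,xx=np.nonzero(mm);ux,vy=xx.mean()+u-13,yy.mean()+v-13;print(n,mm.sum(),ux,vy,onz(n,(ux,vy),.132).round(4))
cv2.imwrite("pics/c.png",np.hstack([cv2.resize(cv2.imread("pics/scene0.png")[110:250,60:200],None,fx=2.8,fy=2.8,interpolation=2),cv2.resize(im[165:305,340:480],None,fx=2.8,fy=2.8,interpolation=2)]))
E
```

```text
((402.6739196777344, 238.49200439453125), (96.60382080078125, 98.43586730957031), 4.670999050140381) [ 0.5602 -0.1306  0.124 ]
top 0 nan nan [nan nan nan]
scene 194 138.23711340206185 157.38659793814432 [ 0.5622 -0.1314  0.132 ]<stdin>:9: RuntimeWarning: Mean of empty slice.
  ret = ret.dtype.type(ret / rcount)
```

View pics/c.png

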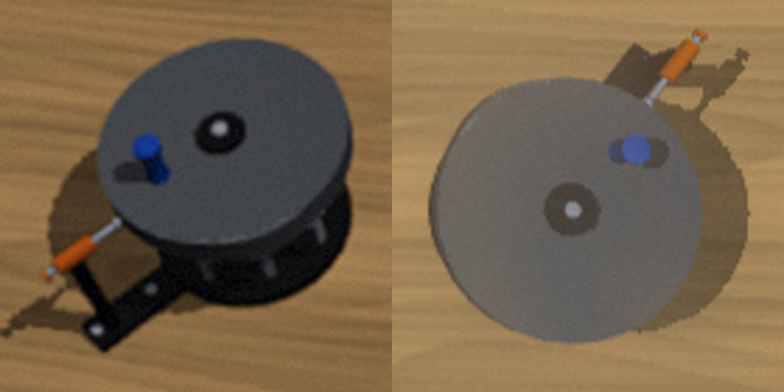

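```bash
cat >> h.py <<'E'
def shift(t,p=None):
    s=r.read_state();return (R.from_quat(s["eef_rot"]).inv().apply(np.array(t)-(s["ee_pos"] if p is None else p))*100).round(2)
E
python3 - <<'E'
from h import *
print("hub",onz("top",(404.6,240),.135),"knobtop",onz("top",(427.1,218.2),.165),"nose",onz("top",(432.1,200.7),.112))
print("knobtop scene",onz("scene",(60+147/2.8,110+146/2.8),.165),"nose scene",onz("scene",(60+120/2.8,110+222/2.8),.112),"hubscene",onz("scene",(60+219/2.8,110+128/2.8),.135))
print(shift((.602,-.171,.222)))
E
```

```text
hub [ 0.55705201 -0.13148679  0.135     ] knobtop [ 0.60121082 -0.16901281  0.165     ] nose [ 0.64160049 -0.19805364  0.112     ]
knobtop scene [ 0.60404385 -0.16805176  0.165     ] nose scene [ 0.64027369 -0.19380457  0.112     ] hubscene [ 0.55992612 -0.13136621  0.135     ]
[ 5.469e+01 -3.205e+01  2.000e-02]
```

>>> carry_out:
  steps:
    - [[3, -1.8, 0, 0, 0, 0], [6, -3.6, 0, 0, 0, 0], [9, -5.4, 0, 0, 0, 0], [12.2, -7.2, 0, 0, 0, 0], [15.4, -9, 0, 0, 0, 0], [18.6, -10.9, 0, 0, 0, 0], [21.8, -12.8, 0, 0, 0, 0], [25, -14.7, 0, 0, 0, 0], [28.2, -16.5, 0, 0, 0, 0], [31.4, -18.4, 0, 0, 0, 0], [34.6, -20.3, 0, 0, 0, 0], [37.8, -22.2, 0, 0, 0, 0], [41, -24, 0, 0, 0, 0], [44, -25.8, 0, 0, 0, 0], [47, -27.6, 0, 0, 0, 0], [50, -29.3, 0, 0, 0, 0], [52.5, -30.8, 0, 0, 0, 0], [54.2, -31.8, 0, 0, 0, 0], [54.8, -32.1, 0, 0, 0, 0], [54.8, -32.1, 0, 0, 0, 0]]
  hand: -0.15
  squeeze: 25

```text
time: 1.77
ee_pos: [0.6037, -0.1688, 0.2219]
eef_rot: [0.993, 0.117, -0.0, -0.001]
ft_force: [0.5, -0.8, 0.3]
width: 0.05
grip_force: 0.0
```

```bash
python3 - <<'E'
from h import *
for n in("scene","top"): cv2.imwrite(f"pics/{n}1.png",r.camera(n)[:,:,::-1])
s=r.read_state();print(s["time"],s["ee_pos"],s["eef_rot"],s["width"],s["ft_force"],shift((.6025,-.1695,.132)))
a=cv2.imread("pics/scene1.png")[80:250,60:230];b=cv2.imread("pics/top1.png")[145:315,330:500]
cv2.imwrite("pics/d.png",cv2.resize(np.hstack([a,b]),(800,400),interpolation=2))
E
```

```text
1.8667 [ 0.60231025 -0.17181633  0.22222017] [ 9.93407701e-01  1.14633582e-01 -4.75951916e-04  2.34496711e-04] 0.050417007941207063 [-0.45476832 -0.01500147 -0.13892268] [ 0.08 -0.22  9.02]
```

View pics/d.png

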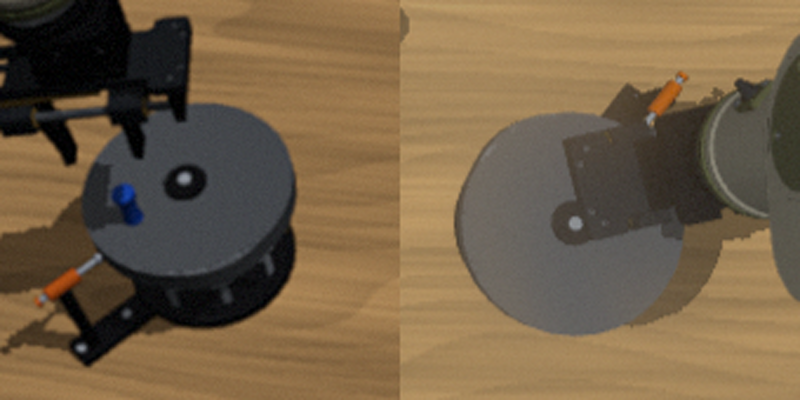

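>>> carry_out:
  steps:
    - [[0.1, -0.2, 2, 0, 0, 0], [0.1, -0.2, 4, 0, 0, 0], [0.1, -0.2, 6, 0, 0, 0], [0.1, -0.2, 7.5, 0, 0, 0], [0.1, -0.2, 8.6, 0, 0, 0], [0.1, -0.2, 9, 0, 0, 0], [0.1, -0.2, 9, 0, 0, 0]]

```text
time: 2.45
ee_pos: [0.6026, -0.1695, 0.1319]
eef_rot: [0.993, 0.114, -0.001, 0.0]
ft_force: [0.6, -0.1, -0.2]
width: 0.0501
grip_force: 0.0
```

>>> carry_out:
  steps:
    - [[0, 0, 0, 0, 0, 0], [0, 0, 0, 0, 0, 0], [0, 0, 0, 0, 0, 0], [0, 0, 0, 0, 0, 0], [0, 0, 0, 0, 0, 0], [0, 0, 0, 0, 0, 0]]
  hand: 1
  squeeze: 22

```text
time: 2.95
ee_pos: [0.6039, -0.1696, 0.133]
eef_rot: [0.993, 0.115, 0.0, 0.001]
ft_force: [3.0, -8.0, -1.7]
width: 0.0181
grip_force: 4.1
```

>>> carry_out:
  steps:
    - [[0, 0, 0, 0, 0, 0], [0, 0, 0, 0, 0, 0], [0, 0, 0, 0, 0, 0]]

```text
time: 3.2
ee_pos: [0.6041, -0.1696, 0.133]
eef_rot: [0.993, 0.115, 0.001, 0.001]
ft_force: [3.5, -4.3, -1.4]
width: 0.0174
grip_force: 22.0
```

```bash
python3 - <<'E'
from h import *
for i in range(4):
    r.camera("scene");s=r.read_state();print(s["time"],s["ee_pos"].round(4),s["ft_force"].round(2),s["torque"].round(3),s["grip_force"])
E
```

```text
3.25 [ 0.6041 -0.1696  0.133 ] [ 3.55 -5.12  1.62] [-0.991 -0.636 -0.01 ] 21.998989493586123
3.3 [ 0.6041 -0.1696  0.133 ] [ 2.97 -5.36  0.3 ] [-0.977 -0.687  0.008] 21.9990255497396
3.35 [ 0.6041 -0.1696  0.133 ] [ 2.67 -4.49 -0.19] [-1.015 -0.679 -0.008] 21.999021428637207
3.4 [ 0.6041 -0.1696  0.133 ] [ 3.23 -5.29  0.06] [-0.955 -0.671  0.007] 21.999120195396245
```

```bash
cat >> h.py <<'E'
PSI=0.231
def arc(f0,f1,n,start=None,rad=5.77):
    q=lambda f:np.array([rad*np.cos(f-PSI),-rad*np.sin(f-PSI)])
    s=q(f0) if start is None else start
    return [(np.round(q(f)-s,2)+0.).tolist() for f in np.linspace(f0,f1,n+1)[1:]]
E
python3 - <<'E'
from h import *
C=np.array([.5605,-.132]);P=np.array([.6028,-.1696])
d=(P-C)*100;st=np.array([d[0]*np.cos(PSI)+d[1]*np.sin(PSI),d[0]*np.sin(PSI)-d[1]*np.cos(PSI)])
print(arc(-.71,0.09,16,st))
for i in range(12): print(round(.09+.2*i,2),arc(.09+.2*i,.09+.2*i+.2,4))
E
```

```text
[[0.37, -0.14], [0.59, -0.33], [0.8, -0.53], [1.0, -0.73], [1.19, -0.95], [1.37, -1.18], [1.53, -1.41], [1.69, -1.66], [1.83, -1.91], [1.96, -2.17], [2.08, -2.43], [2.18, -2.7], [2.27, -2.97], [2.35, -3.25], [2.41, -3.53], [2.46, -3.82]]
0.09 [[0.03, -0.29], [0.05, -0.57], [0.06, -0.86], [0.05, -1.15]]
0.29 [[-0.02, -0.29], [-0.06, -0.57], [-0.12, -0.86], [-0.18, -1.14]]
0.49 [[-0.08, -0.28], [-0.18, -0.55], [-0.28, -0.82], [-0.4, -1.08]]
0.69 [[-0.13, -0.26], [-0.28, -0.5], [-0.44, -0.74], [-0.61, -0.98]]
0.89 [[-0.18, -0.22], [-0.38, -0.44], [-0.58, -0.64], [-0.79, -0.84]]
1.09 [[-0.22, -0.18], [-0.45, -0.35], [-0.7, -0.51], [-0.94, -0.66]]
1.29 [[-0.25, -0.13], [-0.52, -0.26], [-0.78, -0.37], [-1.06, -0.46]]
1.49 [[-0.28, -0.08], [-0.56, -0.15], [-0.84, -0.2], [-1.13, -0.24]]
1.69 [[-0.29, -0.03], [-0.58, -0.04], [-0.86, -0.03], [-1.15, -0.01]]
1.89 [[-0.29, 0.03], [-0.57, 0.08], [-0.85, 0.14], [-1.13, 0.22]]
2.09 [[-0.27, 0.09], [-0.54, 0.19], [-0.81, 0.31], [-1.07, 0.44]]
2.29 [[-0.25, 0.14], [-0.5, 0.3], [-0.73, 0.46], [-0.96, 0.64]]
```

>>> carry_out:
  steps:
    - [[0.37, -0.14, 0, 0, 0, 0], [0.59, -0.33, 0, 0, 0, 0], [0.8, -0.53, 0, 0, 0, 0], [1.0, -0.73, 0, 0, 0, 0], [1.19, -0.95, 0, 0, 0, 0], [1.37, -1.18, 0, 0, 0, 0], [1.53, -1.41, 0, 0, 0, 0], [1.69, -1.66, 0, 0, 0, 0], [1.83, -1.91, 0, 0, 0, 0], [1.96, -2.17, 0, 0, 0, 0], [2.08, -2.43, 0, 0, 0, 0], [2.18, -2.7, 0, 0, 0, 0], [2.27, -2.97, 0, 0, 0, 0], [2.35, -3.25, 0, 0, 0, 0], [2.41, -3.53, 0, 0, 0, 0], [2.46, -3.82, 0, 0, 0, 0]]

```text
time: 4.73
ee_pos: [0.6175, -0.127, 0.1329]
eef_rot: [0.993, 0.114, -0.001, 0.001]
ft_force: [-8.4, -4.9, 7.6]
width: 0.0178
grip_force: 22.0
```

>>> carry_out:
  steps:
    - [[0.03, -0.29, 0, 0, 0, 0], [0.05, -0.57, 0, 0, 0, 0], [0.06, -0.86, 0, 0, 0, 0], [0.05, -1.15, 0, 0, 0, 0]]

```text
time: 5.07
ee_pos: [0.6154, -0.1162, 0.1329]
eef_rot: [0.993, 0.114, -0.001, 0.001]
ft_force: [-6.3, -7.1, 7.7]
width: 0.0173
grip_force: 22.0
```

>>> carry_out:
  steps:
    - [[-0.02, -0.29, 0, 0, 0, 0], [-0.06, -0.57, 0, 0, 0, 0], [-0.12, -0.86, 0, 0, 0, 0], [-0.18, -1.14, 0, 0, 0, 0]]

```text
time: 5.4
ee_pos: [0.6113, -0.1059, 0.1329]
eef_rot: [0.993, 0.114, -0.001, 0.001]
ft_force: [-6.3, -7.7, 5.5]
width: 0.0171
grip_force: 22.0
```

>>> carry_out:
  steps:
    - [[-0.1, -0.28, 0, 0, 0, 0], [-0.2, -0.55, 0, 0, 0, 0], [-0.31, -0.82, 0, 0, 0, 0], [-0.43, -1.08, 0, 0, 0, 0]]

```text
time: 5.73
ee_pos: [0.6051, -0.0963, 0.1329]
eef_rot: [0.993, 0.114, -0.001, 0.001]
ft_force: [-3.0, -8.1, 5.0]
width: 0.0175
grip_force: 22.0
```

>>> carry_out:
  steps:
    - [[-0.13, -0.26, 0, 0, 0, 0], [-0.28, -0.5, 0, 0, 0, 0], [-0.44, -0.74, 0, 0, 0, 0], [-0.61, -0.98, 0, 0, 0, 0]]

```text
time: 6.07
ee_pos: [0.5972, -0.0882, 0.1329]
eef_rot: [0.993, 0.114, -0.0, 0.001]
ft_force: [-1.0, -8.4, 3.3]
width: 0.0175
grip_force: 22.0
```

>>> carry_out:
  steps:
    - [[-0.18, -0.22, 0, 0, 0, 0], [-0.38, -0.44, 0, 0, 0, 0], [-0.58, -0.64, 0, 0, 0, 0], [-0.79, -0.84, 0, 0, 0, 0]]

```text
time: 6.4
ee_pos: [0.5879, -0.0817, 0.1329]
eef_rot: [0.993, 0.114, 0.0, 0.001]
ft_force: [1.0, -7.9, 2.4]
width: 0.0174
grip_force: 22.0
```

>>> carry_out:
  steps:
    - [[-0.22, -0.18, 0, 0, 0, 0], [-0.45, -0.35, 0, 0, 0, 0], [-0.7, -0.51, 0, 0, 0, 0], [-0.94, -0.66, 0, 0, 0, 0]]

```text
time: 6.73
ee_pos: [0.5775, -0.0772, 0.1329]
eef_rot: [0.993, 0.114, 0.0, 0.001]
ft_force: [3.1, -7.8, 0.5]
width: 0.0174
grip_force: 22.0
```

>>> carry_out:
  steps:
    - [[-0.25, -0.13, 0, 0, 0, 0], [-0.52, -0.26, 0, 0, 0, 0], [-0.78, -0.37, 0, 0, 0, 0], [-1.06, -0.46, 0, 0, 0, 0]]

```text
time: 7.07
ee_pos: [0.5664, -0.0748, 0.1329]
eef_rot: [0.993, 0.114, 0.001, 0.001]
ft_force: [3.3, -7.4, -0.5]
width: 0.0174
grip_force: 22.0
```

>>> carry_out:
  steps:
    - [[-0.28, -0.08, 0, 0, 0, 0], [-0.56, -0.15, 0, 0, 0, 0], [-0.84, -0.2, 0, 0, 0, 0], [-1.13, -0.24, 0, 0, 0, 0]]

```text
time: 7.4
ee_pos: [0.5551, -0.0746, 0.1329]
eef_rot: [0.993, 0.115, 0.001, 0.001]
ft_force: [5.6, -4.3, -1.4]
width: 0.0176
grip_force: 22.0
```

>>> carry_out:
  steps:
    - [[-0.29, -0.03, 0, 0, 0, 0], [-0.58, -0.04, 0, 0, 0, 0], [-0.86, -0.03, 0, 0, 0, 0], [-1.15, -0.01, 0, 0, 0, 0]]

```text
time: 7.73
ee_pos: [0.5441, -0.0765, 0.1329]
eef_rot: [0.993, 0.115, 0.001, 0.001]
ft_force: [6.0, -3.6, -1.7]
width: 0.0174
grip_force: 22.0
```

```bash
cat > log.txt <<'E'
.6175 -.127 -8.4 -4.9
.6154 -.1162 -6.3 -7.1
.6113 -.1059 -6.3 -7.7
.6051 -.0963 -3 -8.1
.5972 -.0882 -1 -8.4
.5879 -.0817 1 -7.9
.5775 -.0772 3.1 -7.8
.5664 -.0748 3.3 -7.4
.5551 -.0746 5.6 -4.3
.5441 -.0765 6 -3.6
E
cat > an.py <<'E'
from h import *
from scipy.optimize import least_squares
D=np.array([list(map(float,l.split()[:4])) for l in open("log.txt")])
s=least_squares(lambda c:np.hypot(D[:,0]-c[0],D[:,1]-c[1])-.058,[.56,-.131]);c=s.x;print("C",c.round(4),"res mm",np.abs(s.fun).max()*1e3)
for x,y,fx,fy in D:
    t=np.arctan2(y-c[1],x-c[0]);print(round(t,3),"torque",round((fx*-np.sin(t)+fy*np.cos(t))*.058,3),"rad",round(fx*np.cos(t)+fy*np.sin(t),1))
E
python3 an.py; python3 -c "
from h import *
for i in range(8,20): print(round(.09+.2*i,2),arc(.09+.2*i,.09+.2*i+.2,4))"
```

```text
C [ 0.5597 -0.1324] res mm 0.04337128605905877
0.093 torque -0.238 rad -8.8
0.283 torque -0.293 rad -8.0
0.475 torque -0.23 rad -9.1
0.672 torque -0.259 rad -7.4
0.867 torque -0.271 rad -7.1
1.063 torque -0.273 rad -6.4
1.259 torque -0.31 rad -6.5
1.455 torque -0.24 rad -7.0
1.65 torque -0.304 rad -4.7
1.843 torque -0.279 rad -5.1
1.69 [[-0.29, -0.03], [-0.58, -0.04], [-0.86, -0.03], [-1.15, -0.01]]
1.89 [[-0.29, 0.03], [-0.57, 0.08], [-0.85, 0.14], [-1.13, 0.22]]
2.09 [[-0.27, 0.09], [-0.54, 0.19], [-0.81, 0.31], [-1.07, 0.44]]
2.29 [[-0.25, 0.14], [-0.5, 0.3], [-0.73, 0.46], [-0.96, 0.64]]
2.49 [[-0.22, 0.19], [-0.43, 0.39], [-0.62, 0.6], [-0.81, 0.82]]
2.69 [[-0.18, 0.23], [-0.34, 0.47], [-0.49, 0.71], [-0.63, 0.96]]
2.89 [[-0.13, 0.26], [-0.24, 0.52], [-0.34, 0.79], [-0.43, 1.07]]
3.09 [[-0.07, 0.28], [-0.13, 0.56], [-0.18, 0.85], [-0.21, 1.13]]
3.29 [[-0.02, 0.29], [-0.02, 0.58], [-0.01, 0.86], [0.02, 1.15]]
3.49 [[0.04, 0.29], [0.1, 0.57], [0.17, 0.85], [0.25, 1.12]]
3.69 [[0.1, 0.27], [0.21, 0.54], [0.33, 0.8], [0.47, 1.05]]
3.89 [[0.15, 0.25], [0.31, 0.49], [0.48, 0.72], [0.67, 0.94]]
```

>>> carry_out:
  steps:
    - [[-0.29, 0.08, 0, 0, 0, 0], [-0.57, 0.18, 0, 0, 0, 0], [-0.85, 0.24, 0, 0, 0, 0], [-1.13, 0.32, 0, 0, 0, 0]]

```text
time: 8.07
ee_pos: [0.5333, -0.0809, 0.1329]
eef_rot: [0.993, 0.116, 0.001, -0.0]
ft_force: [3.7, 2.4, 0.8]
width: 0.0175
grip_force: 22.0
```

>>> carry_out:
  steps:
    - [[-0.27, 0.09, 0, 0, 0, 0], [-0.54, 0.19, 0, 0, 0, 0], [-0.81, 0.31, 0, 0, 0, 0], [-1.07, 0.44, 0, 0, 0, 0]]

```text
time: 8.4
ee_pos: [0.5232, -0.0874, 0.1329]
eef_rot: [0.993, 0.116, 0.0, -0.001]
ft_force: [2.0, 4.8, 4.1]
width: 0.0172
grip_force: 22.0
```

>>> carry_out:
  steps:
    - [[-0.25, 0.14, 0, 0, 0, 0], [-0.5, 0.3, 0, 0, 0, 0], [-0.73, 0.46, 0, 0, 0, 0], [-0.96, 0.64, 0, 0, 0, 0]]

```text
time: 8.73
ee_pos: [0.515, -0.0955, 0.1328]
eef_rot: [0.993, 0.116, -0.0, -0.001]
ft_force: [0.6, 5.7, 6.6]
width: 0.0171
grip_force: 22.0
```

>>> carry_out:
  steps:
    - [[-0.22, 0.19, 0, 0, 0, 0], [-0.43, 0.39, 0, 0, 0, 0], [-0.62, 0.6, 0, 0, 0, 0], [-0.81, 0.82, 0, 0, 0, 0]]

```text
time: 9.07
ee_pos: [0.5085, -0.1052, 0.1328]
eef_rot: [0.993, 0.116, -0.001, -0.001]
ft_force: [-3.1, 7.4, 8.1]
width: 0.0177
grip_force: 22.0
```

>>> carry_out:
  steps:
    - [[-0.18, 0.23, 0, 0, 0, 0], [-0.34, 0.47, 0, 0, 0, 0], [-0.49, 0.71, 0, 0, 0, 0], [-0.63, 0.96, 0, 0, 0, 0]]

```text
time: 9.4
ee_pos: [0.5041, -0.1161, 0.1327]
eef_rot: [0.993, 0.116, -0.001, -0.001]
ft_force: [-5.6, 6.2, 10.3]
width: 0.0173
grip_force: 22.0
```

>>> carry_out:
  steps:
    - [[-0.13, 0.26, 0, 0, 0, 0], [-0.24, 0.52, 0, 0, 0, 0], [-0.34, 0.79, 0, 0, 0, 0], [-0.43, 1.07, 0, 0, 0, 0]]

```text
time: 9.73
ee_pos: [0.5019, -0.1279, 0.1327]
eef_rot: [0.993, 0.116, -0.002, -0.001]
ft_force: [-7.6, 5.5, 12.4]
width: 0.0173
grip_force: 22.0
```

>>> carry_out:
  steps:
    - [[-0.07, 0.28, 0, 0, 0, 0], [-0.13, 0.56, 0, 0, 0, 0], [-0.18, 0.85, 0, 0, 0, 0], [-0.21, 1.13, 0, 0, 0, 0]]

```text
time: 10.07
ee_pos: [0.5022, -0.14, 0.1327]
eef_rot: [0.993, 0.115, -0.002, -0.0]
ft_force: [-8.5, 2.5, 13.5]
width: 0.0176
grip_force: 22.0
```

>>> carry_out:
  steps:
    - [[-0.02, 0.29, 0, 0, 0, 0], [-0.02, 0.58, 0, 0, 0, 0], [-0.01, 0.86, 0, 0, 0, 0], [0.02, 1.15, 0, 0, 0, 0]]

```text
time: 10.4
ee_pos: [0.505, -0.1517, 0.1327]
eef_rot: [0.993, 0.115, -0.002, -0.0]
ft_force: [-9.1, 2.4, 12.1]
width: 0.0174
grip_force: 22.0
```

```bash
cat >> log.txt <<'E'
.5333 -.0809 3.7 2.4
.5232 -.0874 2 4.8
.515 -.0955 .6 5.7
.5085 -.1052 -3.1 7.4
.5041 -.1161 -5.6 6.2
.5019 -.1279 -7.6 5.5
.5022 -.14 -8.5 2.5
.505 -.1517 -9.1 2.4
E
python3 an.py|sed '2,11d'; python3 -c "
from h import *
s=r.read_state();print(s['joint_positions'].round(2))
for i in range(17,24): print(round(.09+.2*i,2),arc(.09+.2*i,.09+.2*i+.2,4))"
```

```text
C [ 0.5597 -0.1324] res mm 0.08992227439923867
2.045 torque -0.254 rad 0.4
2.252 torque -0.265 rad 2.5
2.451 torque -0.277 rad 3.2
2.653 torque -0.295 rad 6.2
2.856 torque -0.254 rad 7.1
3.063 torque -0.284 rad 8.0
-3.011 torque -0.208 rad 8.1
-2.803 torque -0.307 rad 7.8
[ 0.61  0.23 -0.45  1.81  0.11  1.14 -1.22]
3.49 [[0.04, 0.29], [0.1, 0.57], [0.17, 0.85], [0.25, 1.12]]
3.69 [[0.1, 0.27], [0.21, 0.54], [0.33, 0.8], [0.47, 1.05]]
3.89 [[0.15, 0.25], [0.31, 0.49], [0.48, 0.72], [0.67, 0.94]]
4.09 [[0.2, 0.21], [0.4, 0.42], [0.62, 0.61], [0.84, 0.79]]
4.29 [[0.23, 0.17], [0.47, 0.33], [0.72, 0.47], [0.98, 0.61]]
4.49 [[0.26, 0.12], [0.53, 0.23], [0.8, 0.32], [1.08, 0.4]]
4.69 [[0.28, 0.07], [0.56, 0.12], [0.85, 0.15], [1.14, 0.18]]
```

```bash
python3 -c "
from h import *
for i in range(12): print(round(3.49+.1*i,2),arc(3.49+.1*i,3.59+.1*i,3))"
```

```text
3.49 [[0.03, 0.19], [0.06, 0.38], [0.1, 0.57]]
3.59 [[0.04, 0.19], [0.1, 0.37], [0.15, 0.56]]
3.69 [[0.06, 0.18], [0.13, 0.36], [0.21, 0.54]]
3.79 [[0.08, 0.17], [0.17, 0.35], [0.26, 0.51]]
3.89 [[0.1, 0.17], [0.2, 0.33], [0.31, 0.49]]
3.99 [[0.11, 0.15], [0.23, 0.31], [0.36, 0.45]]
4.09 [[0.13, 0.14], [0.26, 0.28], [0.4, 0.42]]
4.19 [[0.14, 0.13], [0.29, 0.25], [0.44, 0.37]]
4.29 [[0.15, 0.11], [0.31, 0.22], [0.47, 0.33]]
4.39 [[0.17, 0.1], [0.33, 0.19], [0.51, 0.28]]
4.49 [[0.17, 0.08], [0.35, 0.16], [0.53, 0.23]]
4.59 [[0.18, 0.06], [0.37, 0.12], [0.55, 0.17]]
```

>>> carry_out:
  steps:
    - [[-0.07, 0.19, 0, 0, 0, 0], [-0.04, 0.38, 0, 0, 0, 0], [0.0, 0.57, 0, 0, 0, 0]]

```text
time: 10.65
ee_pos: [0.507, -0.1569, 0.1328]
eef_rot: [0.993, 0.115, -0.001, -0.0]
ft_force: [-4.3, 2.6, 10.1]
width: 0.0175
grip_force: 22.0
```

>>> carry_out:
  steps:
    - [[0.04, 0.19, 0, 0, 0, 0], [0.1, 0.37, 0, 0, 0, 0], [0.15, 0.56, 0, 0, 0, 0]]

```text
time: 10.9
ee_pos: [0.5097, -0.1621, 0.1328]
eef_rot: [0.993, 0.115, -0.001, -0.0]
ft_force: [-5.1, 2.6, 9.3]
width: 0.0174
grip_force: 22.0
```

>>> carry_out:
  steps:
    - [[0.06, 0.18, 0, 0, 0, 0], [0.13, 0.36, 0, 0, 0, 0], [0.21, 0.54, 0, 0, 0, 0]]

```text
time: 11.15
ee_pos: [0.513, -0.167, 0.1328]
eef_rot: [0.993, 0.115, -0.001, -0.0]
ft_force: [-5.2, 3.1, 9.1]
width: 0.0172
grip_force: 22.0
```

>>> carry_out:
  steps:
    - [[0.08, 0.17, 0, 0, 0, 0], [0.17, 0.35, 0, 0, 0, 0], [0.26, 0.51, 0, 0, 0, 0]]

```text
time: 11.4
ee_pos: [0.5167, -0.1715, 0.1328]
eef_rot: [0.993, 0.115, -0.001, -0.0]
ft_force: [-4.3, 1.9, 9.7]
width: 0.0174
grip_force: 22.0
```

>>> carry_out:
  steps:
    - [[0.1, 0.17, 0, 0, 0, 0], [0.2, 0.33, 0, 0, 0, 0], [0.31, 0.49, 0, 0, 0, 0]]

```text
time: 11.65
ee_pos: [0.5204, -0.1753, 0.1328]
eef_rot: [0.993, 0.115, -0.002, -0.0]
ft_force: [-8.1, 2.9, 12.6]
width: 0.0174
grip_force: 22.0
```

>>> carry_out:
  steps:
    - [[0.11, 0.15, 0, 0, 0, 0], [0.23, 0.31, 0, 0, 0, 0], [0.36, 0.45, 0, 0, 0, 0]]

```text
time: 11.9
ee_pos: [0.5244, -0.1786, 0.1327]
eef_rot: [0.993, 0.115, -0.003, -0.001]
ft_force: [-11.2, 4.4, 13.6]
width: 0.0173
grip_force: 22.0
```

>>> carry_out:
  steps:
    - [[0.13, 0.14, 0, 0, 0, 0], [0.26, 0.28, 0, 0, 0, 0], [0.4, 0.42, 0, 0, 0, 0]]

```text
time: 12.15
ee_pos: [0.5289, -0.1817, 0.1327]
eef_rot: [0.993, 0.115, -0.003, -0.001]
ft_force: [-13.0, 5.4, 14.9]
width: 0.0174
grip_force: 22.0
```

>>> carry_out:
  steps:
    - [[0.14, 0.13, 0, 0, 0, 0], [0.29, 0.25, 0, 0, 0, 0], [0.44, 0.37, 0, 0, 0, 0]]

```text
time: 12.4
ee_pos: [0.5339, -0.1844, 0.1327]
eef_rot: [0.993, 0.115, -0.003, -0.001]
ft_force: [-13.0, 4.0, 15.1]
width: 0.0173
grip_force: 22.0
```

>>> carry_out:
  steps:
    - [[0.15, 0.11, 0, 0, 0, 0], [0.31, 0.22, 0, 0, 0, 0], [0.47, 0.33, 0, 0, 0, 0]]

```text
time: 12.65
ee_pos: [0.5392, -0.1868, 0.1327]
eef_rot: [0.993, 0.115, -0.003, -0.0]
ft_force: [-12.9, 3.0, 14.5]
width: 0.0175
grip_force: 22.0
```

>>> carry_out:
  steps:
    - [[0.17, 0.1, 0, 0, 0, 0], [0.33, 0.19, 0, 0, 0, 0], [0.51, 0.28, 0, 0, 0, 0]]

```text
time: 12.9
ee_pos: [0.5451, -0.1887, 0.1328]
eef_rot: [0.993, 0.115, -0.003, -0.0]
ft_force: [-10.7, 2.0, 13.3]
width: 0.0172
grip_force: 22.0
```

>>> carry_out:
  steps:
    - [[0.17, 0.08, 0, 0, 0, 0], [0.35, 0.16, 0, 0, 0, 0], [0.53, 0.23, 0, 0, 0, 0]]

```text
time: 13.15
ee_pos: [0.5512, -0.19, 0.1328]
eef_rot: [0.993, 0.115, -0.002, -0.0]
ft_force: [-8.0, 1.6, 12.3]
width: 0.0171
grip_force: 22.0
```

```bash
cat >> log.txt <<'E'
.507 -.1569 -4.3 2.6
.5097 -.1621 -5.1 2.6
.513 -.167 -5.2 3.1
.5167 -.1715 -4.3 1.9
.5204 -.1753 -8.1 2.9
.5244 -.1786 -11.2 4.4
.5289 -.1817 -13 5.4
.5339 -.1844 -13 4
.5392 -.1868 -12.9 3
.5451 -.1887 -10.7 2
.5512 -.19 -8 1.6
E
python3 an.py|sed '2,19d'; python3 -c "
from h import *
for i in range(3): print(round(4.59+.1*i,2),arc(4.59+.1*i,4.69+.1*i,3))
print('rev')
for i in range(13): print(round(4.89-.1*i,2),arc(4.89-.1*i,4.79-.1*i,3))"
```

```text
C [ 0.5597 -0.1325] res mm 0.13234519729108524
-2.708 torque -0.242 rad 2.8
-2.607 torque -0.28 rad 3.1
-2.505 torque -0.324 rad 2.3
-2.405 torque -0.249 rad 1.9
-2.313 torque -0.46 rad 3.3
-2.224 torque -0.671 rad 3.3
-2.13 torque -0.805 rad 2.3
-2.032 torque -0.778 rad 2.2
-1.932 torque -0.761 rad 1.7
-1.825 torque -0.63 rad 0.8
-1.717 torque -0.473 rad -0.4
4.59 [[0.18, 0.06], [0.37, 0.12], [0.55, 0.17]]
4.69 [[0.19, 0.05], [0.38, 0.08], [0.56, 0.12]]
4.79 [[0.19, 0.03], [0.38, 0.05], [0.57, 0.06]]
rev
4.89 [[-0.19, -0.01], [-0.38, -0.03], [-0.57, -0.06]]
4.79 [[-0.19, -0.03], [-0.38, -0.07], [-0.56, -0.12]]
4.69 [[-0.19, -0.05], [-0.37, -0.11], [-0.55, -0.17]]
4.59 [[-0.18, -0.07], [-0.36, -0.15], [-0.53, -0.23]]
4.49 [[-0.17, -0.09], [-0.34, -0.18], [-0.51, -0.28]]
4.39 [[-0.16, -0.1], [-0.32, -0.21], [-0.47, -0.33]]
4.29 [[-0.15, -0.12], [-0.3, -0.24], [-0.44, -0.37]]
4.19 [[-0.14, -0.13], [-0.27, -0.27], [-0.4, -0.42]]
4.09 [[-0.12, -0.15], [-0.24, -0.3], [-0.36, -0.45]]
3.99 [[-0.11, -0.16], [-0.21, -0.32], [-0.31, -0.49]]
3.89 [[-0.09, -0.17], [-0.18, -0.34], [-0.26, -0.51]]
3.79 [[-0.08, -0.18], [-0.14, -0.36], [-0.21, -0.54]]
3.69 [[-0.06, -0.18], [-0.11, -0.37], [-0.15, -0.56]]
```

>>> carry_out:
  steps:
    - [[0.18, 0.06, 0, 0, 0, 0], [0.37, 0.12, 0, 0, 0, 0], [0.55, 0.17, 0, 0, 0, 0]]

```text
time: 13.4
ee_pos: [0.5575, -0.1905, 0.1328]
eef_rot: [0.993, 0.115, -0.002, 0.0]
ft_force: [-4.8, 0.1, 8.3]
width: 0.0174
grip_force: 22.0
```

>>> carry_out:
  steps:
    - [[0.19, 0.05, 0, 0, 0, 0], [0.38, 0.08, 0, 0, 0, 0], [0.56, 0.12, 0, 0, 0, 0]]

```text
time: 13.65
ee_pos: [0.5635, -0.1904, 0.1328]
eef_rot: [0.993, 0.115, -0.001, 0.0]
ft_force: [-4.4, 1.7, 8.4]
width: 0.0173
grip_force: 22.0
```

>>> carry_out:
  steps:
    - [[0.19, 0.03, 0, 0, 0, 0], [0.38, 0.05, 0, 0, 0, 0], [0.57, 0.06, 0, 0, 0, 0]]

```text
time: 13.9
ee_pos: [0.5691, -0.1898, 0.1328]
eef_rot: [0.993, 0.115, -0.001, 0.0]
ft_force: [-5.0, -0.2, 8.9]
width: 0.0171
grip_force: 22.0
```

>>> carry_out:
  steps:
    - [[-0.19, -0.01, 0, 0, 0, 0], [-0.38, -0.03, 0, 0, 0, 0], [-0.57, -0.06, 0, 0, 0, 0]]

```text
time: 14.15
ee_pos: [0.5652, -0.1902, 0.1329]
eef_rot: [0.993, 0.115, 0.001, 0.0]
ft_force: [4.1, -1.1, 1.6]
width: 0.0172
grip_force: 22.0
```

>>> carry_out:
  steps:
    - [[-0.19, -0.03, 0, 0, 0, 0], [-0.38, -0.07, 0, 0, 0, 0], [-0.56, -0.12, 0, 0, 0, 0]]

```text
time: 14.4
ee_pos: [0.5594, -0.1905, 0.1329]
eef_rot: [0.993, 0.115, 0.001, 0.001]
ft_force: [5.6, -2.3, 1.8]
width: 0.0171
grip_force: 22.0
```

>>> carry_out:
  steps:
    - [[-0.19, -0.05, 0, 0, 0, 0], [-0.37, -0.11, 0, 0, 0, 0], [-0.55, -0.17, 0, 0, 0, 0]]

```text
time: 14.65
ee_pos: [0.5543, -0.1902, 0.1329]
eef_rot: [0.993, 0.115, 0.001, 0.001]
ft_force: [9.7, -2.6, -1.3]
width: 0.0172
grip_force: 22.0
```

>>> carry_out:
  steps:
    - [[-0.18, -0.07, 0, 0, 0, 0], [-0.36, -0.15, 0, 0, 0, 0], [-0.53, -0.23, 0, 0, 0, 0]]

```text
time: 14.9
ee_pos: [0.549, -0.1895, 0.133]
eef_rot: [0.993, 0.115, 0.002, 0.001]
ft_force: [11.5, -4.0, -2.8]
width: 0.0174
grip_force: 22.0
```

>>> carry_out:
  steps:
    - [[-0.17, -0.09, 0, 0, 0, 0], [-0.34, -0.18, 0, 0, 0, 0], [-0.51, -0.28, 0, 0, 0, 0]]

```text
time: 15.15
ee_pos: [0.5436, -0.1883, 0.133]
eef_rot: [0.993, 0.115, 0.002, 0.001]
ft_force: [12.3, -5.1, -3.0]
width: 0.0175
grip_force: 22.0
```

>>> carry_out:
  steps:
    - [[-0.16, -0.1, 0, 0, 0, 0], [-0.32, -0.21, 0, 0, 0, 0], [-0.47, -0.33, 0, 0, 0, 0]]

```text
time: 15.4
ee_pos: [0.5382, -0.1864, 0.133]
eef_rot: [0.993, 0.115, 0.002, 0.001]
ft_force: [12.2, -6.4, -2.9]
width: 0.0172
grip_force: 22.0
```

>>> carry_out:
  steps:
    - [[-0.15, -0.12, 0, 0, 0, 0], [-0.3, -0.24, 0, 0, 0, 0], [-0.44, -0.37, 0, 0, 0, 0]]

```text
time: 15.65
ee_pos: [0.5328, -0.184, 0.133]
eef_rot: [0.993, 0.115, 0.002, 0.001]
ft_force: [10.4, -6.7, -2.7]
width: 0.0174
grip_force: 22.0
```

>>> carry_out:
  steps:
    - [[-0.14, -0.13, 0, 0, 0, 0], [-0.27, -0.27, 0, 0, 0, 0], [-0.4, -0.42, 0, 0, 0, 0]]

```text
time: 15.9
ee_pos: [0.5275, -0.1809, 0.1329]
eef_rot: [0.993, 0.114, 0.001, 0.001]
ft_force: [8.1, -5.3, -0.6]
width: 0.0175
grip_force: 22.0
```

>>> carry_out:
  steps:
    - [[-0.12, -0.15, 0, 0, 0, 0], [-0.24, -0.3, 0, 0, 0, 0], [-0.36, -0.45, 0, 0, 0, 0]]

```text
time: 16.15
ee_pos: [0.5224, -0.1771, 0.1329]
eef_rot: [0.993, 0.114, 0.001, 0.001]
ft_force: [5.8, -4.9, 1.4]
width: 0.0175
grip_force: 22.0
```

>>> carry_out:
  steps:
    - [[-0.11, -0.16, 0, 0, 0, 0], [-0.21, -0.32, 0, 0, 0, 0], [-0.31, -0.49, 0, 0, 0, 0]]

```text
time: 16.4
ee_pos: [0.5178, -0.1727, 0.1329]
eef_rot: [0.993, 0.115, 0.0, 0.001]
ft_force: [1.4, -3.9, 4.0]
width: 0.0172
grip_force: 22.0
```

>>> carry_out:
  steps:
    - [[-0.09, -0.17, 0, 0, 0, 0], [-0.18, -0.34, 0, 0, 0, 0], [-0.26, -0.51, 0, 0, 0, 0]]

```text
time: 16.65
ee_pos: [0.5139, -0.1683, 0.1328]
eef_rot: [0.993, 0.115, -0.0, 0.001]
ft_force: [1.4, -5.3, 4.4]
width: 0.0171
grip_force: 22.0
```

>>> carry_out:
  steps:
    - [[-0.08, -0.18, 0, 0, 0, 0], [-0.14, -0.36, 0, 0, 0, 0], [-0.21, -0.54, 0, 0, 0, 0]]

```text
time: 16.9
ee_pos: [0.5106, -0.1635, 0.1328]
eef_rot: [0.993, 0.115, -0.0, 0.001]
ft_force: [0.8, -5.0, 5.6]
width: 0.0177
grip_force: 22.0
```

>>> carry_out:
  steps:
    - [[-0.06, -0.18, 0, 0, 0, 0], [-0.11, -0.37, 0, 0, 0, 0], [-0.15, -0.56, 0, 0, 0, 0]]

```text
time: 17.15
ee_pos: [0.5077, -0.1584, 0.1328]
eef_rot: [0.993, 0.115, -0.0, 0.001]
ft_force: [0.0, -4.5, 5.5]
width: 0.0177
grip_force: 22.0
```

```bash
cat >> log.txt <<'E'
.5575 -.1905 -4.8 .1
.5635 -.1904 -4.4 1.7
.5691 -.1898 -5 -.2
.5652 -.1902 4.1 -1.1
.5594 -.1905 5.6 -2.3
.5543 -.1902 9.7 -2.6
.549 -.1895 11.5 -4
.5436 -.1883 12.3 -5.1
.5382 -.1864 12.2 -6.4
.5328 -.184 10.4 -6.7
.5275 -.1809 8.1 -5.3
.5224 -.1771 5.8 -4.9
.5178 -.1727 1.4 -3.9
.5139 -.1683 1.4 -5.3
.5106 -.1635 .8 -5
.5077 -.1584 0 -4.5
E
python3 an.py|sed '2,30d'; cat > fit.py <<'E'
from h import *
from scipy.optimize import curve_fit
D=np.array([list(map(float,l.split()[:4])) for l in open("log.txt")]);c=[.5597,-.1325]
t=np.arctan2(D[:,1]-c[1],D[:,0]-c[0]);T=np.abs((-np.sin(t)*D[:,2]+np.cos(t)*D[:,3])*.058)
f=slice(18,32);b=slice(32,45)
g=lambda x,a,k,m,w:a+k*np.exp(-((x-m)/w)**2)
out=[]
for s in(f,b):
    x,y=t[s],T[s];e=np.clip(y-.27,0,None);p,_=curve_fit(g,x,y,[.27,.5,-2,.2]);print("centroid",(x*e).sum()/e.sum() if 0 else np.trapezoid(x[np.argsort(x)]*e[np.argsort(x)],np.sort(x))/np.trapezoid(e[np.argsort(x)],np.sort(x)),"gauss",p.round(3))
E
python3 fit.py
```

```text
C [ 0.5597 -0.1325] res mm 0.13631856804453835
-1.608 torque -0.278 rad 0.1
-1.505 torque -0.248 rad -2.0
-1.408 torque -0.288 rad -0.6
-1.475 torque 0.231 rad 1.5
-1.575 torque 0.325 rad 2.3
-1.664 torque 0.574 rad 1.7
-1.756 torque 0.698 rad 1.8
-1.851 torque 0.767 rad 1.5
-1.95 torque 0.795 rad 1.4
-2.052 torque 0.715 rad 1.1
-2.158 torque 0.561 rad -0.1
-2.267 torque 0.44 rad 0.0
-2.377 torque 0.219 rad 1.7
-2.478 torque 0.292 rad 2.2
-2.578 torque 0.27 rad 2.0
-2.679 torque 0.234 rad 2.0
centroid -2.0292512216283534 gauss [ 0.246  0.59  -2.027  0.29 ]
centroid -1.9353933434892217 gauss [ 0.226  0.593 -1.924  0.304]
```

```bash
python3 -c "
from h import *
print(arc(3.59,4.34,15))"
```

```text
[[0.07, 0.28], [0.15, 0.56], [0.25, 0.83], [0.36, 1.09], [0.48, 1.36], [0.62, 1.61], [0.77, 1.86], [0.93, 2.1], [1.1, 2.33], [1.29, 2.55], [1.48, 2.76], [1.69, 2.96], [1.9, 3.16], [2.13, 3.34], [2.36, 3.51]]
```

>>> carry_out:
  steps:
    - [[0.07, 0.28, 0, 0, 0, 0], [0.15, 0.56, 0, 0, 0, 0], [0.25, 0.83, 0, 0, 0, 0], [0.36, 1.09, 0, 0, 0, 0], [0.48, 1.36, 0, 0, 0, 0], [0.62, 1.61, 0, 0, 0, 0], [0.77, 1.86, 0, 0, 0, 0], [0.93, 2.1, 0, 0, 0, 0], [1.1, 2.33, 0, 0, 0, 0], [1.29, 2.55, 0, 0, 0, 0], [1.48, 2.76, 0, 0, 0, 0], [1.69, 2.96, 0, 0, 0, 0], [1.9, 3.16, 0, 0, 0, 0], [2.13, 3.34, 0, 0, 0, 0], [2.36, 3.51, 0, 0, 0, 0], [2.36, 3.51, 0, 0, 0, 0], [2.36, 3.51, 0, 0, 0, 0]]

```text
time: 18.57
ee_pos: [0.5383, -0.1864, 0.1328]
eef_rot: [0.993, 0.115, -0.001, 0.0]
ft_force: [-2.4, -2.7, 8.1]
width: 0.0174
grip_force: 22.0
```

```bash
cat > now.py <<'E'
from h import *
r.camera("scene");s=r.read_state();p=s["ee_pos"];t=np.arctan2(p[1]+.1325,p[0]-.5597);F=s["ft_force"]
print(s["time"],p.round(4),"th",t.round(3),F.round(1),"tang",(-np.sin(t)*F[0]+np.cos(t)*F[1]).round(1),"ang err mm",((-1.98-t)*58).round(2),"tan dir tool",np.round([-np.sin(t-PSI),-np.cos(t-PSI)],2))
E
python3 now.py
```

```text
18.6167 [ 0.5384 -0.1864  0.1329] th -1.946 [-1.5 -2.3  8.2] tang -0.5 ang err mm -1.94 tan dir tool [0.82 0.57]
```

>>> carry_out:
  steps:
    - [[-0.1, -0.06, 0, 0, 0, 0], [-0.2, -0.14, 0, 0, 0, 0], [-0.2, -0.14, 0, 0, 0, 0], [-0.2, -0.14, 0, 0, 0, 0], [-0.2, -0.14, 0, 0, 0, 0]]

```text
time: 19.03
ee_pos: [0.5378, -0.1862, 0.1329]
eef_rot: [0.993, 0.115, 0.001, 0.001]
ft_force: [8.1, -6.4, 0.4]
width: 0.0173
grip_force: 22.0
```

```bash
python3 now.py
```

```text
19.0833 [ 0.5379 -0.1862  0.1329] th -1.957 [ 6.5 -6.   0.1] tang 8.3 ang err mm -1.33 tan dir tool [0.82 0.58]
```

>>> carry_out:
  steps:
    - [[-0.08, -0.06, 0, 0, 0, 0], [-0.16, -0.12, 0, 0, 0, 0], [-0.16, -0.12, 0, 0, 0, 0], [-0.16, -0.12, 0, 0, 0, 0]]

```text
time: 19.42
ee_pos: [0.5361, -0.1855, 0.1329]
eef_rot: [0.993, 0.115, 0.001, 0.001]
ft_force: [7.0, -6.9, 0.6]
width: 0.0173
grip_force: 22.0
```

```bash
python3 now.py
```

```text
19.4667 [ 0.5361 -0.1855  0.1329] th -1.99 [ 6.4 -6.1  0. ] tang 8.4 ang err mm 0.57 tan dir tool [0.8  0.61]
```

>>> carry_out:
  steps:
    - [[0.06, 0.05, 0, 0, 0, 0], [0.11, 0.09, 0, 0, 0, 0], [0.11, 0.09, 0, 0, 0, 0]]

```text
time: 19.72
ee_pos: [0.5363, -0.1856, 0.1328]
eef_rot: [0.993, 0.115, -0.0, 0.0]
ft_force: [0.6, -2.9, 5.1]
width: 0.0171
grip_force: 22.0
```

```bash
python3 now.py
```

```text
19.7667 [ 0.5363 -0.1856  0.1328] th -1.986 [ 1.  -4.7  5.4] tang 2.8 ang err mm 0.38 tan dir tool [0.8 0.6]
```

>>> carry_out:
  steps:
    - [[0, 0, 0, 0, 0, 0], [0, 0, 0, 0, 0, 0], [0, 0, 0, 0, 0, 0], [0, 0, 0, 0, 0, 0], [0, 0, 0, 0, 0, 0]]
  hand: -0.1

```text
time: 20.18
ee_pos: [0.5362, -0.1844, 0.1321]
eef_rot: [0.993, 0.115, -0.0, -0.0]
ft_force: [-1.0, -0.1, -0.3]
width: 0.0422
grip_force: 0.0
```

>>> carry_out:
  steps:
    - [[0, 0, -2, 0, 0, 0], [0, 0, -4, 0, 0, 0], [0, 0, -7, 0, 0, 0], [0, 0, -9, 0, 0, 0]]

```text
time: 20.52
ee_pos: [0.5368, -0.1846, 0.2246]
eef_rot: [0.993, 0.115, 0.0, 0.0]
ft_force: [0.3, -0.1, 0.4]
width: 0.0478
grip_force: 0.0
```

```bash
python3 now.py; python3 - <<'E'
from h import *
im=r.camera("scene");cv2.imwrite("pics/scene2.png",im[:,:,::-1])
for c,s,m in blobs(im,105,128,120):
    p=onz("scene",c,.150);print(c.round(1),s[4],p.round(4),np.arctan2(p[1]+.1325,p[0]-.5597))
E
```

```text
20.5667 [ 0.5384 -0.1849  0.2284] th -1.957 [1.5 0.1 3.8] tang 1.4 ang err mm -1.33 tan dir tool [0.82 0.58]
[117.  141.1] 127 [ 0.5374 -0.1835  0.15  ] -1.983504603608497
```

>>> carry_out:
  steps:
    - [[0.1, -1, 0, 0, 0, 0], [0.3, -3, 0, 0, 0, -0.02], [0.6, -5.5, 0, 0, 0, -0.06], [0.9, -8.3, 0, 0, 0, -0.12], [1.2, -11.1, 0, 0, 0, -0.16], [1.5, -14, 0, 0, 0, -0.2], [1.8, -17, 0, 0, 0, -0.25], [2.2, -20, 0, 0, 0, -0.3], [2.5, -23, 0, 0, 0, -0.35], [2.8, -26, 0, 0, 0, -0.4], [3.1, -29, 0, 0, 0, -0.45], [3.5, -32, 0, 0, 0, -0.5], [3.8, -35, 0, 0, 0, -0.55], [4.1, -38, 0, 0, 0, -0.6], [4.5, -41, 0, 0, 0, -0.64], [4.8, -44, 0, 0, 0, -0.68], [5.1, -46.5, 0, 0, 0, -0.72], [5.3, -48.3, 0, 0, 0, -0.74], [5.4, -49.4, 0, 0, 0, -0.74], [5.4, -49.4, 0, 0, 0, -0.74]]

```text
time: 22.28
ee_pos: [0.4733, 0.3122, 0.2222]
eef_rot: [0.883, 0.469, -0.0, -0.001]
ft_force: [0.0, 0.2, -0.5]
width: 0.0478
grip_force: 0.0
```

>>> carry_out:
  steps:
    - [[0, 0, 2, 0, 0, 0], [0, 0, 5, 0, 0, 0], [0, 0, 8, 0, 0, 0], [0, 0, 11, 0, 0, 0], [0, 0, 13, 0, 0, 0], [0, 0, 14, 0, 0, 0], [0, 0, 14, 0, 0, 0], [0, 0, 14, 0, 0, 0]]

```text
time: 22.95
ee_pos: [0.4763, 0.3083, 0.0832]
eef_rot: [0.885, 0.466, 0.0, 0.0]
ft_force: [-0.0, -0.7, 0.1]
width: 0.0481
grip_force: 0.0
```

```bash
python3 - <<'E'
from h import *
ims=[]
for n in("scene","top"):
    im=r.camera(n);cv2.imwrite(f"pics/{n}3.png",im[:,:,::-1])
    for c,s,m in blobs(im,45,85,90): 
        pts=np.argwhere(m)[:,::-1].astype(np.float32);bx=np.array([onz(n,b,.013)[:2] for b in cv2.boxPoints(cv2.minAreaRect(pts))])
        print(n,c.round(1),s[4],onz(n,c,.013).round(4),"box",bx.mean(0).round(4),bx.round(3).tolist())
s=r.read_state();print(s["time"],s["ee_pos"].round(4),s["eef_rot"].round(4),s["joint_positions"].round(2),R.from_quat(s["eef_rot"]).as_matrix().round(3).tolist())
print(shift((.4775,.308,.009)))
a=cv2.imread("pics/scene3.png")[120:240,280:400];b=cv2.imread("pics/top3.png")[215:335,140:260]
cv2.imwrite("pics/e.png",cv2.resize(np.hstack([a,b]),(800,400),interpolation=2))
E
```

```text
scene [337.9 178.6] 140 [0.478  0.3069 0.013 ] box [0.4775 0.3072] [[0.479, 0.284], [0.454, 0.296], [0.476, 0.33], [0.501, 0.319]]
top [199.6 271.5] 22 [0.481  0.3088 0.013 ] box [0.4814 0.3096] [[0.485, 0.318], [0.49, 0.314], [0.478, 0.301], [0.473, 0.305]]
23.05 [0.4769 0.3089 0.0842] [8.846e-01 4.664e-01 1.100e-03 1.000e-04] [-0.01  0.44 -0.79  1.74  0.35  1.1  -1.51] [[0.565, 0.825, 0.002], [0.825, -0.565, 0.001], [0.002, 0.001, -1.0]]
[-0.06  0.09  7.52]
```

View pics/e.png

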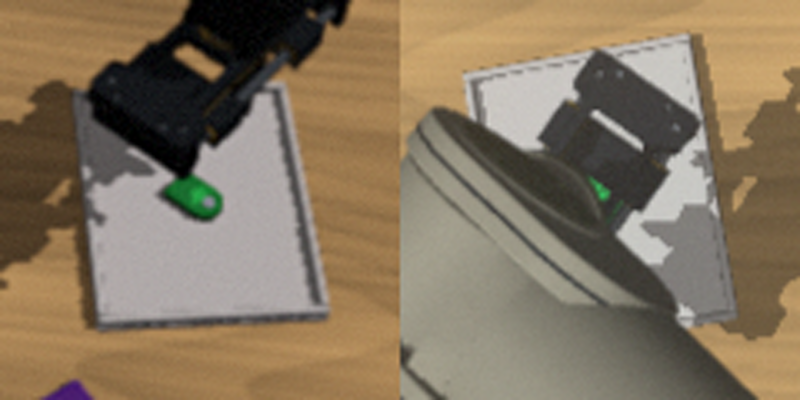

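>>> carry_out:
  steps:
    - [[0, 0.05, 2, 0, 0, 0], [0, 0.05, 4, 0, 0, 0], [0, 0.05, 5.5, 0, 0, 0], [0, 0.05, 6.6, 0, 0, 0], [0, 0.05, 7.2, 0, 0, 0], [0, 0.05, 7.4, 0, 0, 0], [0, 0.05, 7.4, 0, 0, 0]]

```text
time: 23.63
ee_pos: [0.4769, 0.3085, 0.009]
eef_rot: [0.884, 0.467, 0.0, -0.0]
ft_force: [-0.2, -0.4, -0.1]
width: 0.0479
grip_force: 0.0
```

>>> carry_out:
  steps:
    - [[0, 0, 0, 0, 0, 0], [0, 0, 0, 0, 0, 0], [0, 0, 0, 0, 0, 0], [0, 0, 0, 0, 0, 0], [0, 0, 0, 0, 0, 0], [0, 0, 0, 0, 0, 0], [0, 0, 0, 0, 0, 0]]
  hand: 1
  squeeze: 10

```text
time: 24.22
ee_pos: [0.4769, 0.3083, 0.0089]
eef_rot: [0.885, 0.467, 0.0, 0.0]
ft_force: [-1.2, -1.4, 6.1]
width: 0.0281
grip_force: 10.0
```

>>> carry_out:
  steps:
    - [[0, 0, -1, 0, 0, 0], [0, 0, -3, 0, 0, 0], [0, 0, -6, 0, 0, 0], [0, 0, -9, 0, 0, 0], [0, 0, -12, 0, 0, 0], [0, 0, -15, 0, 0, 0], [0, 0, -18, 0, 0, 0], [0, 0, -19.5, 0, 0, 0], [0, 0, -19.5, 0, 0, 0]]

```text
time: 24.97
ee_pos: [0.4776, 0.3095, 0.2079]
eef_rot: [0.884, 0.467, 0.003, -0.0]
ft_force: [0.1, 0.9, -0.6]
width: 0.0278
grip_force: 10.0
```

>>> carry_out:
  steps:
    - [[-0.6, 0.8, 0, 0, 0, 0], [-2, 2.5, 0, 0, 0, 0], [-4, 5, 0, 0, 0, 0.01], [-6, 7.4, 0, 0, 0, 0.02], [-8, 9.9, 0, 0, 0, 0.03], [-10, 12.4, 0, 0, 0, 0.04], [-12, 14.8, 0, 0, 0, 0.05], [-14, 17.3, 0, 0, 0, 0.06], [-16, 19.8, 0, 0, 0, 0.06], [-18, 22.3, 0, 0, 0, 0.06], [-20, 24.7, 0, 0, 0, 0.06], [-22, 27.2, 0, 0, 0, 0.06], [-24, 29.7, 0, 0, 0, 0.06], [-26, 32.2, 0, 0, 0, 0.06], [-28, 34.6, 0, 0, 0, 0.06], [-29.6, 36.6, 0, 0, 0, 0.06], [-30.9, 38.2, 0, 0, 0, 0.06], [-31.8, 39.3, 0, 0, 0, 0.06], [-32.2, 39.8, 0, 0, 0, 0.06], [-32.2, 39.8, 0, 0, 0, 0.06]]

```text
time: 26.63
ee_pos: [0.6227, -0.1836, 0.2024]
eef_rot: [0.898, 0.439, -0.001, -0.0]
ft_force: [-0.1, 0.9, 0.2]
width: 0.0276
grip_force: 10.0
```

```bash
python3 - <<'E'
from h import *
for n in("scene","top"):
    im=r.camera(n);cv2.imwrite(f"pics/{n}4.png",im[:,:,::-1])
    for c,s,m in blobs(im,45,85,90): print(n,c.round(1),s[4],onz(n,c,.20).round(4))
s=r.read_state();p=s["ee_pos"];M=R.from_quat(s["eef_rot"]).as_matrix();print(s["time"],p.round(4),M.round(3).tolist(),s["width"],s["grip_force"],s["ft_force"].round(1),"psi",np.arctan2(M[1,0],M[0,0]))
print(shift((.6236,-.1822,.130)))
a=cv2.imread("pics/scene4.png")[90:250,40:200];b=cv2.imread("pics/top4.png")[150:310,340:500]
cv2.imwrite("pics/f.png",cv2.resize(np.hstack([a,b]),(800,400),interpolation=2))
E
```

```text
scene [ 97.9 156.8] 184 [ 0.6187 -0.185   0.2   ]
26.7333 [ 0.623  -0.1808  0.2032] [[0.612, 0.791, -0.001], [0.791, -0.612, 0.001], [0.0, -0.001, -1.0]] 0.028332810755959427 10.000125467777252 [0.5 0.7 0.1] psi 0.9122649682485608
[-0.08  0.14  7.32]
```

View pics/f.png

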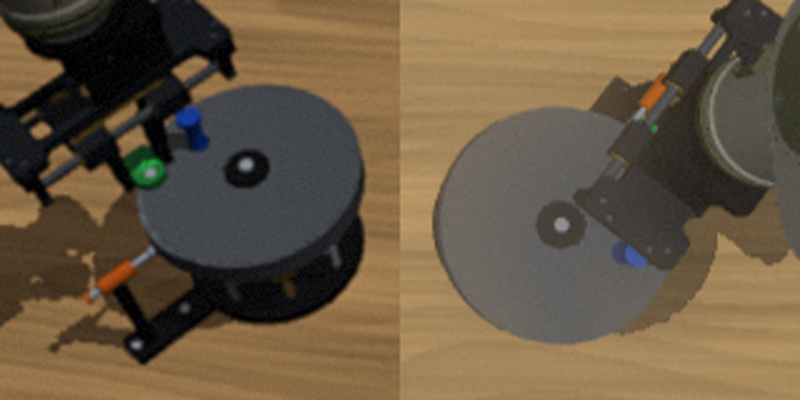

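>>> carry_out:
  steps:
    - [[-0.05, 0.1, 2, 0, 0, 0], [-0.1, 0.15, 4, 0, 0, 0], [-0.1, 0.15, 5.5, 0, 0, 0], [-0.1, 0.15, 6.6, 0, 0, 0], [-0.1, 0.15, 7.1, 0, 0, 0], [-0.1, 0.15, 7.3, 0, 0, 0], [-0.1, 0.15, 7.3, 0, 0, 0], [-0.1, 0.15, 7.3, 0, 0, 0]]

```text
time: 27.4
ee_pos: [0.6243, -0.1838, 0.1316]
eef_rot: [0.898, 0.44, 0.001, 0.0]
ft_force: [0.2, 1.4, -0.1]
width: 0.0277
grip_force: 10.0
```

>>> carry_out:
  steps:
    - [[0, 0, 0.05, 0, 0, 0], [0, 0, 0.1, 0, 0, 0], [0, 0, 0.15, 0, 0, 0], [0, 0, 0.15, 0, 0, 0]]

```text
time: 27.73
ee_pos: [0.6239, -0.1841, 0.1292]
eef_rot: [0.898, 0.44, 0.0, 0.0]
ft_force: [-0.4, -0.5, 0.1]
width: 0.0278
grip_force: 10.0
```

>>> carry_out:
  steps:
    - [[0, 0, 0.05, 0, 0, 0], [0, 0, 0.1, 0, 0, 0], [0, 0, 0.1, 0, 0, 0]]

```text
time: 27.98
ee_pos: [0.6238, -0.184, 0.1279]
eef_rot: [0.898, 0.44, -0.0, 0.0]
ft_force: [-0.1, -0.9, 0.3]
width: 0.0281
grip_force: 10.0
```

```bash
python3 - <<'E'
from h import *
s=r.read_state();print(s["time"],s["ee_pos"].round(4),s["ft_force"].round(1),s["torque"].round(2))
E
```

```text
27.9833 [ 0.6238 -0.184   0.1279] [-0.1 -0.9  0.3] [-0.05 -0.04 -0.01]
```

>>> carry_out:
  steps:
    - [[0, -0.05, 0.02, 0, 0, 0], [0, -0.1, 0.05, 0, 0, 0], [0, -0.1, 0.05, 0, 0, 0], [0, -0.1, 0.05, 0, 0, 0]]

```text
time: 28.32
ee_pos: [0.623, -0.1834, 0.1275]
eef_rot: [0.898, 0.44, -0.0, 0.0]
ft_force: [0.4, 0.3, 0.3]
width: 0.0278
grip_force: 10.0
```

>>> carry_out:
  steps:
    - [[0, 0, 0.03, 0, 0, 0], [0, 0, 0.05, 0, 0, 0], [0, 0, 0.05, 0, 0, 0], [0, 0, 0.05, 0, 0, 0]]

```text
time: 28.65
ee_pos: [0.623, -0.1834, 0.127]
eef_rot: [0.898, 0.44, -0.0, 0.0]
ft_force: [-0.1, -0.5, 0.6]
width: 0.028
grip_force: 10.0
```

>>> carry_out:
  steps:
    - [[0, 0, 0.03, 0, 0, 0], [0, 0, 0.05, 0, 0, 0], [0, 0, 0.05, 0, 0, 0], [0, 0, 0.05, 0, 0, 0]]

```text
time: 28.98
ee_pos: [0.6231, -0.1834, 0.127]
eef_rot: [0.898, 0.44, 0.0, 0.0]
ft_force: [-2.3, 0.2, 5.1]
width: 0.0276
grip_force: 10.0
```

>>> carry_out:
  steps:
    - [[0, 0, 0.02, 0, 0, 0], [0, 0, 0.03, 0, 0, 0], [0, 0, 0.03, 0, 0, 0], [0, 0, 0.03, 0, 0, 0]]

```text
time: 29.32
ee_pos: [0.6231, -0.1834, 0.127]
eef_rot: [0.898, 0.44, 0.0, 0.0]
ft_force: [-4.6, 0.9, 7.5]
width: 0.0281
grip_force: 10.0
```

>>> carry_out:
  steps:
    - [[0, 0, -0.04, 0, 0, 0], [0, 0, -0.06, 0, 0, 0], [0, 0, -0.06, 0, 0, 0]]

```text
time: 29.57
ee_pos: [0.6231, -0.1834, 0.127]
eef_rot: [0.898, 0.44, 0.0, 0.0]
ft_force: [-1.7, 0.5, 3.8]
width: 0.0284
grip_force: 10.0
```

>>> carry_out:
  steps:
    - [[0, 0, 0, 0, 0, 0], [0, 0, 0, 0, 0, 0], [0, 0, 0, 0, 0, 0], [0, 0, 0, 0, 0, 0], [0, 0, 0, 0, 0, 0]]
  hand: -0.1

```text
time: 29.98
ee_pos: [0.623, -0.1834, 0.1266]
eef_rot: [0.898, 0.44, -0.0, -0.0]
ft_force: [-1.0, -0.6, 0.1]
width: 0.0461
grip_force: 0.0
```

>>> carry_out:
  steps:
    - [[0, 0, -1, 0, 0, 0], [0, 0, -3, 0, 0, 0], [0, 0, -6, 0, 0, 0], [0, 0, -9, 0, 0, 0], [0, 0, -12, 0, 0, 0], [0, 0, -12, 0, 0, 0]]

```text
time: 30.48
ee_pos: [0.6254, -0.1834, 0.2546]
eef_rot: [0.898, 0.44, 0.004, 0.003]
ft_force: [1.1, -0.4, 1.9]
width: 0.0475
grip_force: 0.0
```

>>> carry_out:
  steps:
    - [[-2, 0, 0, 0, 0, 0], [-5, 0, 0, 0, 0, 0], [-8, 0, 0, 0, 0, 0], [-11, 0, 0, 0, 0, 0], [-14, 0, 0, 0, 0, 0], [-17, 0, 0, 0, 0, 0], [-19, 0, 0, 0, 0, 0], [-20, 0, 0, 0, 0, 0], [-20, 0, 0, 0, 0, 0]]

```text
time: 31.23
ee_pos: [0.499, -0.3436, 0.2473]
eef_rot: [0.899, 0.438, -0.0, 0.0]
ft_force: [0.1, -0.4, -0.3]
width: 0.0478
grip_force: 0.0
```

```bash
python3 - <<'E'
from h import *
for n in("scene","top"):
    im=r.camera(n);cv2.imwrite(f"pics/{n}5.png",im[:,:,::-1])
    for nm,lo,hi,sm,z in(("fob",45,85,90,.131),("knob",105,128,120,.150)):
      for c,s,m in blobs(im,lo,hi,sm):
        p=onz(n,c,z);d=p[:2]-[.5597,-.1325];print(nm,n,c.round(1),s[4],p.round(4),np.hypot(*d).round(4),np.arctan2(d[1],d[0]).round(3))
print(r.read_state()["time"])
a=cv2.imread("pics/scene5.png")[90:250,40:200];b=cv2.imread("pics/top5.png")[150:310,340:500]
cv2.imwrite("pics/g.png",cv2.resize(np.hstack([a,b]),(800,400),interpolation=2))
E
```

```text
fob scene [107.4 177.8] 194 [ 0.6221 -0.1837  0.131 ] 0.0807 -0.687
knob scene [116.9 140.9] 127 [ 0.5369 -0.184   0.15  ] 0.0563 -1.988
fob top [428.  209.5] 202 [ 0.6213 -0.1826  0.131 ] 0.0794 -0.683
knob top [434.6 251.1] 71 [ 0.5349 -0.1883  0.15  ] 0.0611 -1.989
31.3333
```

View pics/g.png

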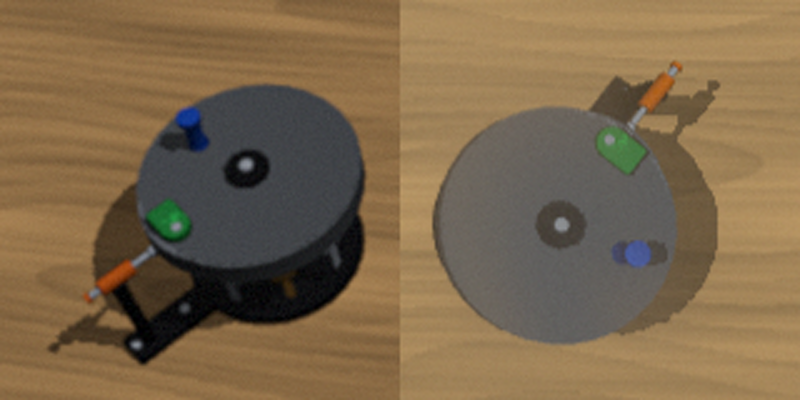

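The fob lies flat on the wheel (scene crop at (168,220), top crop at (621,150)), right at the nose. The knob is still at -1.99 rad, so the wheel did not move.

```bash
python3 -c "
from bench import r
print(r.close_job())"
```

```text
the job is handed in; nothing more can be done
None
```

The job is handed in: by feel in both directions I put the high spot at the pointer to about 0.01 rad, and the green fob lies flat on the wheel right beside the pointer's nose, with the wheel still stopped there and no contact with the pointer, screwdriver or cap seen.

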